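Lay out the leak-test kit in its nest trays

ROBOT

A 6-joint arm with a two-finger parallel gripper is mounted at the origin on a cart in front of the work surface, level with it; the furniture and walls round the work are solid. World frame = base frame: x ahead of the robot, y to its left, z up, the work surface at z = 0. Lengths are in m, angles in rad, forces in N, time in s.
With the tool pointing down it reaches from about 0.325 to 0.9 m from the base axis. Payload 3.5 kg.
Tool frame: the origin (TCP) lies at the very end of the fingers, on their centre line; the grasp point (between the pads) lies 19 mm behind it; z points along the fingers, y is the direction in which the jaws open and shut (so a half turn about z gives the same grasp; the last joint's range is limited). The gripper opens to 85 mm and grips with 20 to 120 N. Pads are 22 mm wide; open, the fingers measure 114 mm over their backs; the gripper's body (76 mm by 85 mm) begins 54 mm behind the grasp point. The pads swing forward as they close: fully open they stand 13 mm farther back than shut.
Start: joints at [1.042, 0.276, -0.026, 1.268, 0, 1.467], TCP at [0.258, 0.569, 0.231] pointing down, gripper open.
Joint ranges: [-3.12, 3.12], [-0.85, 1.88], [-1.08, 1.24], [-1.95, 2.15], [-1.57, 1.53], [-3.14, 3.14]. Speed limits (rad/s): [2.57, 2.57, 3.14, 3.14, 3.14, 3.14].

INTERFACE

Orientations are given as [roll, pitch, yaw] about the fixed x, y, z axes, in that order (R = Rz(yaw) Ry(pitch) Rx(roll)).
In Python, from bench import robot gives the robot as it stands. Calls block until the motion is done:
- robot.goto(position, orientation): joint-space move of the TCP to a pose.
- robot.movel(position, rotation=None, vel=0.15): straight line of the TCP; rotation=None keeps the orientation; vel is the mean speed in m/s.
- robot.set_joints(angles): joint-space move.
- robot.move_gripper(opening, strength=None): finger opening in m; strength is the grip in N (None keeps the last); returns when the fingers have stopped.
- robot.sleep(seconds).
- robot.solve_ik(position, orientation): joint angles nearest the present ones, or None.
- robot.get_state(): the state.
- robot.snapshot(name): name is "scene" or "top" or "wrist"; returns a dict with "color" (420x560x3 uint8, red, green, blue), "camera_matrix" (3x3 intrinsics, pixels), "eye" and "attitude" of the camera in the world; the wrist camera has in their place "hand_eye" (4x4, takes a point from camera to tool coordinates, whose origin is the TCP and whose axes are the flange's). Camera axes: x right, y up, looking along -z (the intrinsics and any distortion apply to the point x, -y, -z); pixel columns grow to the right and rows downward; lengths in m; the calibration is good to about 2 mm. A picture is of the moment at which its call begins: read the wrist's pose just before it. There is no depth.
A pose or a line that the arm cannot do raises robot.PlanningError and nothing moves.
- robot.sign_off(): hands the job in, once; it reports no verdict.
The state is a dict: "time": time; "joint_positions": joint angles; "joint_velocities": joint speeds; "joint_efforts": joint torques, N m; "position": TCP position; "orientation": TCP orientation; "ft_force": force on the tool from outside, world axes, zero at the start; "ft_torque": the same for the moment, N m; "gripper_width": finger opening in m.
Only numpy, scipy, OpenCV 4.12 (cv2) and the standard library are available. Lean on these libraries where they do the work, as an engineer would, in place of code of your own. Each camera call takes 0.05 s, during which the arm holds its last target. There are 200 camera calls.

TASK

Lay out the kit for the next leak test: pick the aluminium test block, the aluminium nest cylinder, the small lidded pot and the push-in air fitting from the bench and set each, as it stands now, flat on the floor of its own grey nest tray. The block goes square into the rectangular tray, the cylinder into the larger round tray, the pot into the smaller round tray, and the fitting lengthwise into the small narrow tray. Leave the tape roll and the marker pen where they lie, and let go of everything.

Things in the scene. Friction and masses are not known exactly. Their poses are not given: they have to be found in the camera images.
- test_block_center (a point): Aluminium test block: a rectangular slab 44 (its x) x 50 (its y) x 18 mm high with a round seal recess and a small red seal in its upper face. The point is its centre, 9 mm over its underside; z up.
- nest_cylinder_center (a point): Aluminium nest cylinder: upright round body 47 mm in diameter, 48 mm high with a flat tan pad on top (51 mm in all); a small brass stub sticks out level from its side, along its -y, to 37 mm from the body's axis. The point lies on the axis, 24 mm over the underside; z up.
- lidded_pot_center (a point): Small upright round pot, red with a light grey ribbed lid that stays on: 39 mm in diameter (37 mm at the lid), 32 mm high. The point is its centre, 16 mm over the underside; z up.
- fitting_center (a point): Push-in air fitting lying on its side, brass at one end, black with a blue collar at the other: 32 mm long (along its y), 12 mm wide (x), 14 mm high. The point is its centre, 7 mm over the underside; z up.
- block_tray_floor (a point): Grey rectangular nest tray for the block: inside 66 (x) x 72 mm (y), rim at the four corners only, with a 36 mm wide finger gap in the middle of each side. Fixed to the bench; floor 3 mm thick, rim 7 mm high over the bench (4 mm over the floor) and 3 mm thick. The point is the centre of the floor's upper face; z up.
- large_round_tray_floor (a point): Larger grey round nest tray, inside 74 mm in diameter. Fixed to the bench; floor 3 mm thick, rim 7 mm high over the bench (4 mm over the floor) and 3 mm thick. The point is the centre of the floor's upper face; z up.
- small_round_tray_floor (a point): Smaller grey round nest tray, inside 56 mm in diameter. Fixed to the bench; floor 3 mm thick, rim 7 mm high over the bench (4 mm over the floor) and 3 mm thick. The point is the centre of the floor's upper face; z up.
- fitting_tray_floor (a point): Small narrow grey oblong nest tray: inside 36 (x) x 58 mm (y, its length), with a 34 mm wide finger gap in the middle of each long side. Fixed to the bench; floor 3 mm thick, rim 7 mm high over the bench (4 mm over the floor) and 3 mm thick. The point is the centre of the floor's upper face; z up.
- white_tape: Bystander, to be left alone: roll of white tape with a blue core lying flat, 53 mm in diameter, 14 mm high. Origin at the centre of its underside.
- pen: Bystander, to be left alone: white marker pen with a black cap, 125 mm long (along its y), 16 mm wide and high. Origin at the middle of its underside.
Things that resemble listed ones, but are neither listed nor needed, are in the scene too. What is shaped like the part that bears nest_cylinder_center but green or turquoise is not meant. Leave any black look-alike of the part that bears test_block_center alone.

How it is judged:
At the end, for the whole second after the job is handed in: Each part upright, still and released on its own tray's floor, tilt under 0.15 rad; centre off the tray's by at most: block 16, cylinder 15, pot 10.5, fitting 18 mm; block square to its tray within 0.35 rad, fitting along its tray within 0.4 rad, either way round (horizontal distance between test_block_center and block_tray_floor below 0.016 m and height (world z) of test_block_center between 0.009 and 0.016 m and angle between each of test_block_center, nest_cylinder_center, lidded_pot_center, fitting_center's own z axis and vertical below 0.15 rad and horizontal distance between nest_cylinder_center and large_round_tray_floor below 0.015 m and height (world z) of nest_cylinder_center between 0.024 and 0.031 m and horizontal distance between lidded_pot_center and small_round_tray_floor below 0.0105 m and height (world z) of lidded_pot_center between 0.016 and 0.023 m and horizontal distance between fitting_center and fitting_tray_floor below 0.018 m and height (world z) of fitting_center between 0.007 and 0.014 m and (angle between the x axis of test_block_center and the x axis of block_tray_floor, either way round below 0.35 rad or angle between the x axis of test_block_center and the y axis of block_tray_floor, either way round below 0.35 rad) and angle between the y axis of fitting_center and the y axis of fitting_tray_floor, either way round below 0.4 rad and linear speed of each of test_block, nest_cylinder, lidded_pot, fitting below 0.02 m/s and contact force between each of test_block, nest_cylinder, lidded_pot, fitting and the fingers below 0.05 N); the robot touches nothing.
It fails at once if the tape roll or the marker pen is moved by more than 15 mm (distance of any of white_tape, pen from where it was at the start of the episode above 0.015 m).
It also fails if it takes over 101 s, if anything falls off the work surface, if the arm or the gripper's body presses on something with over 40 N, if the wrist force passes 120 N, or if a joint passes its speed limit or range.

## Working session

There is one attempt and no reset: what is moved stays moved. The work goes in short steps, each a Python script; the robot and the scene stay as the last script left them, time stands still between calls to the robot, and variables do not carry over. Pictures are saved under pics/ and viewed, about 12 in all and at most 16, crops included, and the job is handed in when it is done.

```bash
ls; mkdir -p pics; python3 - <<'E'
from bench import robot
import cv2,json
print(robot.get_state())
for n in("scene","top"):
    s=robot.snapshot(n); cv2.imwrite(f"pics/{n}0.png",s["color"][:,:,::-1])
    print(n,{k:v for k,v in s.items() if k!="color"})
E
```

```text
pics
{'time': 0.0, 'joint_positions': array([ 1.04158777e+00,  2.77111364e-01, -2.79390241e-02,  1.26799077e+00,
       -2.79193446e-05,  1.46741683e+00]), 'joint_velocities': array([-0.00131055, -0.0005858 , -0.00029493, -0.00034181, -0.00081345,
       -0.00072017]), 'joint_efforts': array([-3.21566013e-04, -4.45511878e+01,  2.95199186e+01,  1.64527452e-02,
       -7.87945555e-05,  5.05388158e-06]), 'position': array([0.25776908, 0.56848516, 0.23014575]), 'orientation': array([-3.13935692e+00, -2.03886459e-04,  2.71576340e+00]), 'ft_force': array([ 0.00964354, -0.47743477, -0.33619427]), 'ft_torque': array([ 0.03475601, -0.03567442,  0.01154912]), 'gripper_width': 0.08532697242169252}
scene {'camera_matrix': array([[467.82186711,   0.        , 281.53401871],
       [  0.        , 467.82186711, 206.24802407],
       [  0.        ,   0.        ,   1.        ]]), 'eye': array([ 0.03179721, -0.35479246,  0.6178005 ]), 'attitude': array([ 0.83973927, -0.00567058, -0.95714232])}
top {'camera_matrix': array([[379.35500489,   0.        , 275.45844857],
       [  0.        , 379.35500489, 208.06315743],
       [  0.        ,   0.        ,   1.        ]]), 'eye': array([0.50318286, 0.01124882, 0.8945061 ]), 'attitude': array([ 0.0518537 , -0.01697306, -1.54947042])}
```

View pics/scene0.png

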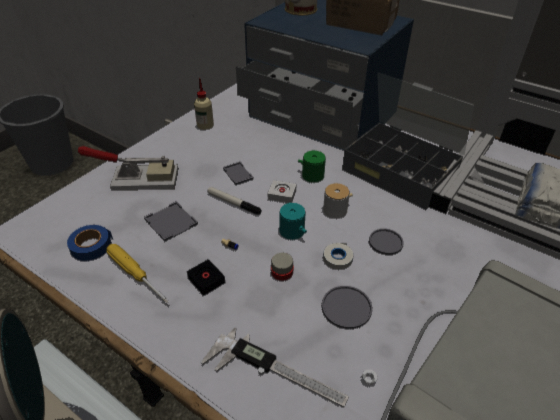

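View pics/top0.png

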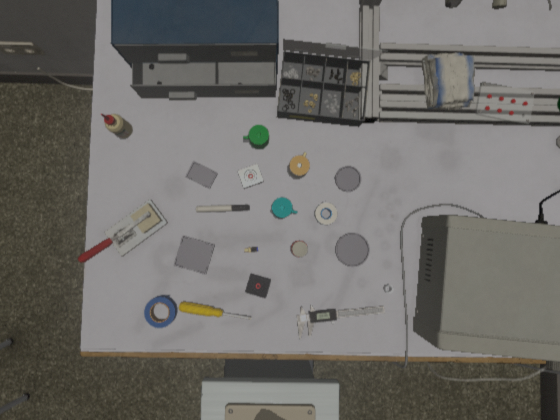

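The scene view shows the parts: white or silver block with red seal (283,191), tan-topped cylinder (337,200), pot (282,265), fitting (231,244). The trays are at (171,220), (347,306), (386,241) and (238,173). The look-alikes are a black block (206,277), a green cylinder (313,165) and a turquoise cylinder (292,221). The block at top (251,176) and cylinder at top (300,166) fit the descriptions, so I'll confirm them in an enlarged crop.

```bash
cat > h.py <<'E'
import numpy as np, cv2
from scipy.spatial.transform import Rotation as Ro
from bench import robot
def cam(s,st=None):
    if "hand_eye" in s:
        T=np.eye(4);T[:3,:3]=Ro.from_euler('xyz',st["orientation"]).as_matrix();T[:3,3]=st["position"]
        T=T@s["hand_eye"]; return T[:3,:3],T[:3,3]
    return Ro.from_euler('xyz',s["attitude"]).as_matrix(),np.array(s["eye"])
def ray(s,uv,z,st=None):
    R,e=cam(s,st); K=s["camera_matrix"]
    uv=np.atleast_2d(np.array(uv,float))
    d=np.c_[(uv[:,0]-K[0,2])/K[0,0],-(uv[:,1]-K[1,2])/K[1,1],-np.ones(len(uv))]@R.T
    return e+d*((z-e[2])/d[:,2])[:,None]
def proj(s,P,st=None):
    R,e=cam(s,st);K=s["camera_matrix"]
    q=(np.atleast_2d(P)-e)@R
    return np.c_[K[0,2]-K[0,0]*q[:,0]/q[:,2],K[1,2]+K[1,1]*q[:,1]/q[:,2]]
E
python3 - <<'E'
from h import *
t=cv2.imread("pics/top0.png");s=cv2.imread("pics/scene0.png")
a=cv2.resize(t[125:315,170:380],None,fx=2,fy=2,interpolation=cv2.INTER_CUBIC)
b=cv2.resize(s[145:335,215:405],None,fx=2,fy=2,interpolation=cv2.INTER_CUBIC)
cv2.imwrite("pics/crop0.png",np.clip(np.hstack([a,b])*1.4,0,255).astype(np.uint8))
T=robot.snapshot("top")
px=dict(block=(251,176,.018),cyl=(300,166,.051),pot=(300,249,.032),fit=(252,250,.014),btray=(195,254,.007),lrt=(352,249,.007),srt=(348,179,.007),ft=(202,175,.007),tape=(326,213,.014),pen=(222,208,.016))
for k,v in px.items():
    p=ray(T,v[:2],v[2])[0];print(k,p.round(3),np.hypot(*p[:2]).round(3))
E
```

```text
block [0.622 0.056 0.018] 0.625
cyl [ 0.643 -0.055  0.051] 0.645
pot [ 0.457 -0.06   0.032] 0.461
fit [0.451 0.049 0.014] 0.454
btray [0.439 0.182 0.007] 0.475
lrt [ 0.458 -0.184  0.007] 0.493
srt [ 0.622 -0.173  0.007] 0.646
ft [0.623 0.171 0.007] 0.646
tape [ 0.54  -0.121  0.014] 0.554
pen [0.546 0.121 0.016] 0.56
```

View pics/crop0.png

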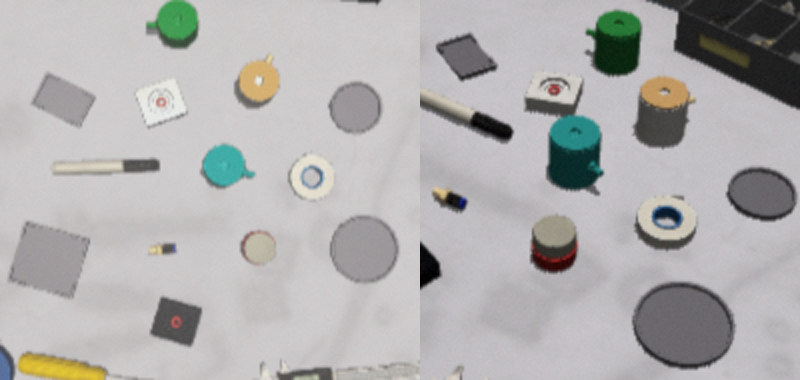

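The crop confirms both targets. The silver-white block with red seal is at top (251,176), since the other block is black. The tan-padded aluminium cylinder with its brass stub is at top (300,166), since the others are green and turquoise. Next I'll measure the trays and parts from the top image.

```bash
python3 - <<'E'
from h import *
S={"top":robot.snapshot("top"),"scene":robot.snapshot("scene")}
P=dict(btray=(.439,.182),lrt=(.458,-.184),srt=(.622,-.173),ft=(.623,.171))
for n,s in S.items():
    hsv=cv2.cvtColor(s["color"],cv2.COLOR_RGB2HSV)
    dark=((hsv[...,2]<150)&(hsv[...,1]<70)).astype(np.uint8)*255
    cs,_=cv2.findContours(dark,cv2.RETR_EXTERNAL,cv2.CHAIN_APPROX_NONE)
    for k,p in P.items():
        uv=proj(s,[*p,.005])[0]
        c=min(cs,key=lambda c:-cv2.pointPolygonTest(c,tuple(map(float,uv)),True))
        w=ray(s,c[:,0,:],.005)[:,:2].astype(np.float32)*1000
        print(n,k,[np.round(a,1) for a in cv2.minAreaRect(w)],'circ',np.round(cv2.minEnclosingCircle(w)[0],1), len(c))
s=S["top"];hsv=cv2.cvtColor(s["color"],cv2.COLOR_RGB2HSV)
def stats(n,s,nm,p,z,f,r=22):
    hsv=cv2.cvtColor(s["color"],cv2.COLOR_RGB2HSV).astype(int)
    uv=proj(s,[*p,z])[0];m=f(hsv[...,0],hsv[...,1],hsv[...,2])
    yy,xx=np.nonzero(m);k=np.hypot(xx-uv[0],yy-uv[1])<r
    w=ray(s,np.c_[xx,yy][k],z)[:,:2].astype(np.float32)*1000
    print(n,nm,k.sum(),'mean',w.mean(0).round(1),[np.round(a,1) for a in cv2.minAreaRect(w)])
for n,s in S.items():
    stats(n,s,"cylpad",(.643,-.055),.051,lambda h,s,v:(h>8)&(h<25)&(s>90)&(v>100))
    stats(n,s,"seal",(.622,.056),.017,lambda h,s,v:((h<8)|(h>170))&(s>90),12)
    stats(n,s,"fit",(.451,.049),.007,lambda h,s,v:(s>60)|(v<110),14)
    stats(n,s,"block",(.622,.056),.018,lambda h,s,v:(v>215)|(s>90),18)
E
```

```text
top btray [array([555. , -26.5]), array([ 997.9, 1352.1]), np.float64(1.8)] circ [584.7 -25.5] 2741
top lrt [array([555. , -26.5]), array([ 997.9, 1352.1]), np.float64(1.8)] circ [584.7 -25.5] 2741
top srt [array([555. , -26.5]), array([ 997.9, 1352.1]), np.float64(1.8)] circ [584.7 -25.5] 2741
top ft [array([555. , -26.5]), array([ 997.9, 1352.1]), np.float64(1.8)] circ [584.7 -25.5] 2741
scene btray [array([917.9, 244.5]), array([1612.1, 2157.5]), np.float64(36.2)] circ [1181.8  437.3] 2849
scene lrt [array([917.9, 244.5]), array([1612.1, 2157.5]), np.float64(36.2)] circ [1181.8  437.3] 2849
scene srt [array([917.9, 244.5]), array([1612.1, 2157.5]), np.float64(36.2)] circ [1181.8  437.3] 2849
scene ft [array([917.9, 244.5]), array([1612.1, 2157.5]), np.float64(36.2)] circ [1181.8  437.3] 2849
top cylpad 273 mean [645.2 -53.1] [array([645.1, -52.9]), array([40.7, 40.5]), np.float64(1.4)]
top seal 1 mean [622.4  53.4] [array([622.4,  53.4]), array([0., 0.]), np.float64(0.0)]
top fit 52 mean [452.6  50. ] [array([452.9,  52. ]), array([ 9.3, 27.9]), np.float64(1.2)]
top block 1 mean [622.3  53.4] [array([622.3,  53.4]), array([0., 0.]), np.float64(0.0)]
scene cylpad 262 mean [646.6 -53.4] [array([646.2, -53. ]), array([41. , 43.5]), np.float64(35.6)]
scene seal 17 mean [623.2  57.3] [array([622.6,  57.5]), array([11.6, 10.1]), np.float64(67.7)]
scene fit 144 mean [452.3  50.9] [array([452.1,  52.1]), array([20.9, 36.7]), np.float64(9.4)]
scene block 52 mean [600.7  32.9] [array([608.7,  36.7]), array([60.4, 24. ]), np.float64(39.5)]
```

```bash
python3 - <<'E'
from h import *
P=dict(btray=(.439,.182,.005,1),lrt=(.458,-.184,.005,1),srt=(.622,-.173,.005,1),ft=(.623,.171,.005,1),block=(.622,.056,.018,0))
for n in("top","scene"):
    s=robot.snapshot(n);v=cv2.cvtColor(s["color"],cv2.COLOR_RGB2HSV)[...,2] 
    for k,p in P.items():
        u,w=proj(s,p[:3])[0].round().astype(int);r=30 if n=="top" else 34
        if k=="block": r=19
        c0=v[w-r:w+r,u-r:u+r]
        t,m=cv2.threshold(c0,0,255,cv2.THRESH_OTSU+(cv2.THRESH_BINARY_INV if p[3] else 0))
        if k=="block":
            t=np.percentile(c0,55)+12; m=((c0>t)*255).astype(np.uint8); m=cv2.morphologyEx(m,cv2.MORPH_CLOSE,np.ones((5,5)))
        cs,_=cv2.findContours(m,cv2.RETR_EXTERNAL,cv2.CHAIN_APPROX_NONE)
        c=max(cs,key=lambda c:cv2.pointPolygonTest(c,(r,r),True))[:,0,:]+[u-r,w-r]
        W=ray(s,c,p[2])[:,:2].astype(np.float32)*1000
        print(n,k,int(t),[np.round(a,1) for a in cv2.minAreaRect(W)],'circ',np.round(cv2.minEnclosingCircle(W)[0],1))
E
```

```text
top btray 127 [array([437.6, 184.4]), array([80.3, 76.2]), np.float64(75.7)] circ [437.4 184.1]
top lrt 127 [array([ 457.7, -184.3]), array([79.4, 80. ]), np.float64(0.8)] circ [ 457.3 -183.5]
top srt 126 [array([ 623.5, -170.7]), array([59.5, 61.9]), np.float64(1.3)] circ [ 623.6 -171.3]
top ft 129 [array([624.6, 173.4]), array([65.7, 44.2]), np.float64(64.7)] circ [624.3 173.6]
top block 160 [array([623.9,  57.8]), array([39.9, 47. ]), np.float64(19.9)] circ [623.6  58.4]
scene btray 103 [array([437.5, 184.3]), array([85.9, 75.5]), np.float64(75.2)] circ [436.9 184. ]
scene lrt 104 [array([ 457.4, -185. ]), array([82.2, 81.1]), np.float64(35.4)] circ [ 457.5 -184.8]
scene srt 103 [array([ 624.2, -172.7]), array([67.4, 60.9]), np.float64(8.7)] circ [ 624.  -172.2]
scene ft 102 [array([624.8, 173.5]), array([73.2, 45.3]), np.float64(64.6)] circ [624.1 173.1]
scene block 152 [array([615.6,  46.2]), array([0., 0.]), np.float64(0.0)] circ [615.6  46.2]
```

Tray sizes and positions agree in both views. The block is at (.624,.058) with yaw about 20°. I'll start moving now and take wrist views above the block, fitting and pot to refine.

```bash
cat >> h.py <<'E'
def yaws(jaw_deg):
    """tool-down orientation for a jaw axis direction; the half-turn needing the least last-joint travel"""
    best=None
    for k in(-90,90):
        y=np.radians(jaw_deg+k); y=(y+np.pi)%(2*np.pi)-np.pi
        o=[np.pi,0,y]; q=robot.solve_ik([.5,0,.15],o)
        if q is not None and (best is None or abs(q[5])<best[0]): best=(abs(q[5]),o)
    return best[1]
def look(name):
    st=robot.get_state(); s=robot.snapshot("wrist")
    cv2.imwrite(f"pics/{name}.png",s["color"][:,:,::-1]); 
    np.savez(f"pics/{name}.npz",position=st["position"],orientation=st["orientation"],**s); return s,st
def load(name):
    z=np.load(f"pics/{name}.npz"); return z,z
E
python3 - <<'E'
from h import *
robot.move_gripper(.068)
for n,p,j in(("w_block",(.624,.058),110),("w_fit",(.452,.051),0),("w_pot",(.457,-.06),0)):
    robot.goto([*p,.16],yaws(j)); s,st=look(n)
    print(n,st["time"],st["position"].round(4),st["orientation"].round(3),st["joint_positions"].round(2),proj(s,[*p,.015],st).round())
ims=[cv2.resize(cv2.imread(f"pics/{n}.png"),(400,300)) for n in("w_block","w_fit","w_pot")]
cv2.imwrite("pics/w0.png",np.vstack([np.hstack(ims[:2]),np.hstack([ims[2],ims[2]*0])]))
E
```

```text
w_block 2.9333 [0.624  0.0588 0.1601] [ 3.141  0.    -2.792] [-0.01  0.32 -0.12  1.13  0.   -0.36] [[278. 200.]]
w_fit 4.6417 [0.4524 0.0511 0.1602] [ 3.141 -0.     1.572] [-0.03  0.03 -0.48  1.07  0.    1.54] [[277. 202.]]
w_pot 5.2083 [ 0.4571 -0.0607  0.16  ] [-3.141e+00 -1.000e-03  1.569e+00] [-0.27  0.04 -0.47  1.07  0.    1.3 ] [[277. 201.]]
```

View pics/w0.png

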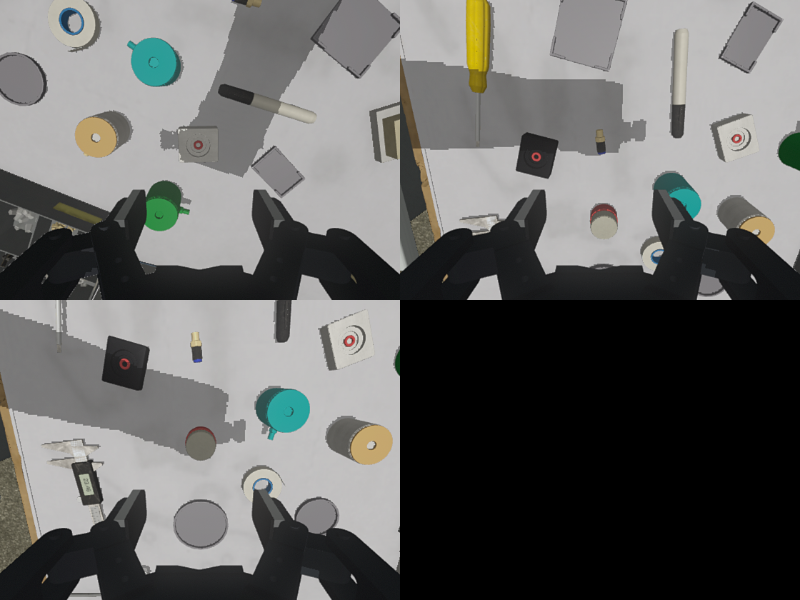

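The wrist views show the block at about (277,203), the fitting at (280,199) and the pot at (280,200) in full-size pixels. All are within a few pixels of prediction. One numeric refinement, then I grasp.

```bash
python3 - <<'E'
from h import *
def m(n,p,r,f,nm):
    s,st=load(n);u,w=proj(s,p,st)[0].round().astype(int)
    im=s["color"][max(w-r,0):w+r,u-r:u+r];y0=max(w-r,0)
    hsv=cv2.cvtColor(im,cv2.COLOR_RGB2HSV).astype(int)
    M=cv2.morphologyEx((f(hsv)*255).astype(np.uint8),cv2.MORPH_CLOSE,np.ones((5,5)))
    cs,_=cv2.findContours(M,cv2.RETR_EXTERNAL,cv2.CHAIN_APPROX_NONE)
    c=max(cs,key=cv2.contourArea)[:,0,:]+[u-r,y0]
    W=ray(s,c,p[2],st)[:,:2].astype(np.float32)*1000
    print(nm,n,(u,w),[np.round(a,1) for a in cv2.minAreaRect(W)],'circ',np.round(cv2.minEnclosingCircle(W)[0],1),'medV',np.median(hsv[...,2]),'cV',hsv[r,r] if y0==w-r else '')
m("w_pot",(.452,.051,.008),30,lambda h:(h[...,1]>60)|(h[...,2]<90),"fit")
m("w_fit",(.452,.051,.008),30,lambda h:(h[...,1]>60)|(h[...,2]<75),"fit")
m("w_fit",(.624,.058,.018),40,lambda h:(h[...,2]>185)|(h[...,1]>80),"block")
m("w_pot",(.457,-.06,.030),35,lambda h:(h[...,2]<112)|(h[...,1]>60),"pot")
m("w_fit",(.457,-.06,.02),35,lambda h:(h[...,1]>80),"potred")
m("w_pot",(.645,-.053,.051),45,lambda h:(h[...,1]>60),"cylpad")
E
```

```text
fit w_pot (np.int64(271), np.int64(68)) [array([454.7,  52.1]), array([11.7, 31.7]), np.float64(3.7)] circ [455.5  52.2] medV 191.0 cV [15  8 68]
fit w_fit (np.int64(277), np.int64(200)) [array([454.9,  52.5]), array([11.4, 32.3]), np.float64(4.4)] circ [454.8  52.4] medV 121.0 cV [30  5 49]
block w_fit (np.int64(471), np.int64(195)) [array([624.7,  57.1]), array([81.9, 71.7]), np.float64(0.0)] circ [624.7  57.1] medV 192.0 cV [ 34  10 203]
pot w_pot (np.int64(277), np.int64(205)) [array([459.6, -55.8]), array([40.3, 36.7]), np.float64(89.9)] circ [460.  -55.9] medV 123.0 cV [ 27  26 109]
potred w_fit (np.int64(282), np.int64(313)) [array([459. , -44.3]), array([37.4, 27.5]), np.float64(3.4)] circ [459.3 -50.4] medV 184.0 cV [ 26  26 170]
cylpad w_pot (np.int64(516), np.int64(203)) [array([647.3, -53.1]), array([44.9, 45.8]), np.float64(50.4)] circ [647.3 -53.4] medV 193.0 cV [ 23  11 202]
```

```bash
cat >> h.py <<'E'
def pick(p,jaw,z,pre,F=40,up=.13):
    robot.move_gripper(pre); o=yaws(jaw)
    robot.goto([*p,up],o); robot.movel([*p,z],vel=.12)
    f0=robot.get_state()["ft_force"]
    robot.move_gripper(.0,F); w=robot.get_state()["gripper_width"]
    robot.movel([*p,up],vel=.15); st=robot.get_state()
    print("picked width",round(w,4),"now",round(st["gripper_width"],4),"dF",(st["ft_force"]-f0).round(2),"t",st["time"])
def place(p,jaw,z,opn,up=.13):
    robot.goto([*p,up],yaws(jaw)); robot.movel([*p,z],vel=.08)
    print("down F",robot.get_state()["ft_force"].round(1))
    robot.move_gripper(opn); robot.movel([*p,up],vel=.15); print("placed t",robot.get_state()["time"])
E
python3 - <<'E'
from h import *
pick((.6242,.0577),110,.003,.066)
E
```

```text
picked width 0.0491 now 0.049 dF [ 0.11  0.27 -1.83] t 9.45
```

```bash
python3 - <<'E'
from h import *
place((.4375,.1843),75.5,.0065,.066)
pick((.4547,.0522),4,.003,.040,30)
place((.6246,.1735),-25.3,.0065,.030)
pick((.459,-.0575),0,.008,.062,30)
E
```

```text
down F [-3.9 -1.9  6.9]
placed t 13.325
picked width 0.0114 now 0.0117 dF [ 0.39 -0.7  -1.17] t 17.175
down F [ 0.1 -0.5  0.2]
placed t 22.2417
picked width 0.0369 now 0.0369 dF [-1.33  0.95 -0.76] t 27.075
```

```bash
python3 - <<'E'
from h import *
place((.624,-.172),0,.0118,.060)
pick((.646,-.053),66,.012,.066,40)
place((.4575,-.1845),66,.0155,.066)
robot.goto([.4575,-.1845,.25],yaws(66))
robot.goto([.3,.45,.25],yaws(66))
for n in("scene","top"):
    s=robot.snapshot(n);np.savez(f"pics/{n}1.npz",**s);cv2.imwrite(f"pics/{n}1.png",s["color"][:,:,::-1])
a,b=cv2.imread("pics/top1.png"),cv2.imread("pics/scene1.png")
a=cv2.resize(a[125:315,170:380],None,fx=2,fy=2,interpolation=cv2.INTER_CUBIC)
b=cv2.resize(b[145:335,150:420],(540,380),interpolation=cv2.INTER_CUBIC)
cv2.imwrite("pics/c1.png",cv2.resize(np.clip(np.hstack([a,b])*1.4,0,255).astype(np.uint8),(800,317)))
E
```

```text
down F [0.2 0.3 0.3]
placed t 30.8083
picked width 0.0458 now 0.0461 dF [ 0.01  0.23 -1.35] t 34.3333
down F [-3.1  1.2  5.3]
placed t 38.0833
```

View pics/c1.png

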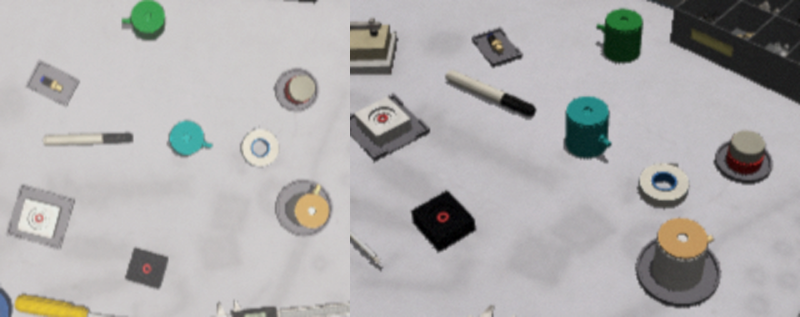

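All four parts sit in their trays: the block at crop (40,217), the fitting at (54,84), the pot at (297,90) and the cylinder at (308,208). The pen and tape look unmoved. Wrist views will give me the offsets.

```bash
python3 - <<'E'
from h import *
T=dict(block=((.4375,.1843),.021,75.5),fit=((.6246,.1735),.012,64.7),pot=((.624,-.172),.035,0),cyl=((.4575,-.1845),.054,0))
ims=[]
for k,(p,z,a) in T.items():
    robot.goto([p[0]-.0,p[1],.19],yaws(0)); s,st=look("f_"+k)
    u,w=proj(s,[*p,z],st)[0].round().astype(int); r=70
    im=s["color"][w-r:w+r,u-r:u+r]; ims.append(cv2.resize(im[:,:,::-1],(300,300)))
    hsv=cv2.cvtColor(im,cv2.COLOR_RGB2HSV).astype(int); h,sa,v=hsv[...,0],hsv[...,1],hsv[...,2]
    M={"block":v>np.percentile(v,50)+0,"fit":(sa>60)|(v<50),"pot":sa>100,"cyl":sa>70}[k]
    cs,_=cv2.findContours((M*255).astype(np.uint8),cv2.RETR_EXTERNAL,cv2.CHAIN_APPROX_NONE)
    c=max(cs,key=cv2.contourArea)[:,0,:]+[u-r,w-r]
    W=ray(s,c,z,st)[:,:2].astype(np.float32)*1000
    print(k,p,[np.round(x,1) for x in cv2.minAreaRect(W)],'circ',np.round(cv2.minEnclosingCircle(W)[0],1),st["time"])
cv2.imwrite("pics/f.png",np.vstack([np.hstack(ims[:2]),np.hstack(ims[2:])]))
s=robot.snapshot("top"); z=np.load("pics/top1.npz")
E
```

```text
block (0.4375, 0.1843) [array([436.6, 180.8]), array([143.6, 138.6]), np.float64(0.0)] circ [436.6 176.8] 42.2333
fit (0.6246, 0.1735) [array([625.8, 173.8]), array([32.6, 12.1]), np.float64(64.4)] circ [625.7 174. ] 43.0583
pot (0.624, -0.172) [array([ 623. , -157.3]), array([34. , 14.7]), np.float64(11.3)] circ [ 624.3 -164.1] 44.4083
cyl (0.4575, -0.1845) [array([ 460.3, -183.4]), array([48. , 44.6]), np.float64(25.9)] circ [ 463.5 -185.2] 45.1667
```

View pics/f.png

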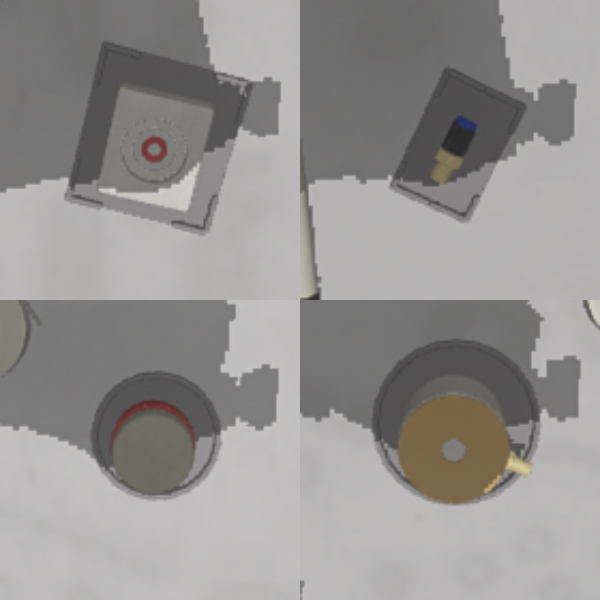

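The crops show the block's seal at (154,149), the pot lid at (153,153) and the cylinder hole at (153,150), in 300-px tiles whose centre is (150,150). That puts all three within about 2 mm of their tray centres. The fitting is off by about 1 mm with an angle of 64.4° against 64.7°. I'll check the bystanders numerically and then hand in.

```bash
python3 - <<'E'
from h import *
a=cv2.imread("pics/top0.png",0).astype(np.float32);b=cv2.imread("pics/top1.png",0).astype(np.float32)
for n,(x0,x1,y0,y1) in dict(tape=(308,344,198,228),pen=(190,255,200,216)).items():
    print(n,cv2.phaseCorrelate(a[y0:y1,x0:x1],b[y0:y1,x0:x1]))
print(robot.get_state()["time"],robot.get_state()["gripper_width"],robot.get_state()["position"])
print(robot.sign_off())
E
```

```text
tape ((0.10126433836147442, 0.11360511104382098), 0.9581132233142853)
pen ((-0.0007607785314363014, 0.07616258359744599), 0.9906843960699108)
45.2667 0.0658259725739288 [ 0.45948825 -0.18472834  0.19058695]
the job is handed in; nothing more can be done
None
```

I set all four parts in their own grey trays, let go of them, and handed the job in at about 45 s of the 101 s allowed. The arm was clear of everything, with the gripper open about 190 mm above the cylinder tray.

**Placing:** In the last wrist views the block, pot and cylinder were each within about 2 mm of their tray centres, judged by eye from the seal, lid and pad hole. The fitting measured about 1 mm off centre and 0.3° off its tray's axis. The block looked square to its tray, and everything looked flat.

**Bystanders:** The tape and pen shifted by about 0.1 pixel (well under 1 mm) between the top pictures taken before and after. I left the look-alikes alone.

**Checks that failed or disagreed:**
- **Masks:** In that last check, the automatic colour masks for the block, pot and cylinder were spoiled by the arm's shadow, the pot lid or the brass stub. That is why I read those three by eye.
- **Contact force:** Setting down the block and the cylinder met about 5–7 N upward, with up to 4 N sideways. The pictures showed no ill effect.

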